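# Emergency-stop check on the bench power unit

## Task

Do the morning emergency-stop check on the bench power unit. Push the red mushroom stop straight in and let go, so that it stays latched in by itself, then turn it clockwise by pushing one of its lobes sideways with a fingertip (do not pinch it) until it unlatches, let it spring fully out, and finally press the blue reset button all the way in and let it come back. Never push in the green on-button, and leave the loose things lying around and on the unit where they are.

Things in the scene. Friction and masses are not known exactly. Their poses are not given: they have to be found in the camera images.
- power_unit: Grey steel box bolted to the bench, 150 (its x) x 250 (its y) x 80 mm high; lugs reach 153 mm to either side along y. Origin: centre of its underside on the bench, z up. On the flat panel on top (80 mm above the bench): the red stop near the +y end, its axis at x 0, y +62 mm; the blue and the green button near the -y end. Outlet flaps on the -x front.
- stop_head: Red mushroom head: dome of radius 20 mm with three lobes out to radius 34 mm, at the head's own +x and at 120 and 240 degrees. Origin: on its vertical axis at its underside, z up. Lobes: 16.5 mm wide, upright flanks at radius 20 to 32 mm, 15 mm high from the underside; gaps between them open outward. Underside 22 mm above the panel when out, about 15 latched. The whole head goes down and turns.
- stop_top (a point): Centre of the top of the red dome, 23 mm above the head's underside, where to press. Under the head, on the panel, are a yellow disc (radius 42.5 mm, 2.5 mm thick) and a black neck, radius 26 mm at its foot and 19 mm at its top 11 mm above the panel.
- stop_push_flanks: The flank of each of the three lobes that must be pushed to turn the head clockwise seen from above (the flank on the lobe's counter-clockwise side, +y side of the lobe that points along +x). Same origin and axes as stop_head.
- stop_back_flanks: The opposite (clockwise-side) flank of each lobe; pressing on these and on the push flanks at the same time is pinching. Same origin and axes as stop_head.
- stop_press (a joint): How far the stop is pushed in, m: 0 fully out, 0.008 at its end stop. Spring of 4 N at the start and 8 N at the end, plus up to about 2 N until the latch snaps at 7 mm: push it to the end stop (10 to 15 N). Let go, it stays latched at about 0.007.
- stop_twist (a joint): Turn of the head, rad: 0 at rest, growing clockwise seen from above, end stop at 0.75. It turns against a weak spring (0.03 to 0.1 N m, 1 to 5 N at a lobe with the friction of the latch). Latched in, it unlatches when turned past about 0.45 to 0.5 and springs up; turned less, it stays latched. Once up and let go, it turns back by itself.
- reset_button (a joint): Travel of the blue button, m: 0 out, 0.006 fully in; its spring takes 2 N at the start and 4.5 N fully in; it comes back by itself.
- reset_top (a point): Centre of the top of the blue reset button: round cap of radius 12.5 mm, top 14.5 mm above the panel, in a steel collar of radius 18.5 mm, 6 mm high. It stands at y -62 mm on the unit, at x +30 mm or at x -30 mm; the green button has the other place.
- start_button (a joint): Travel of the green on-button, m: 0 out, 0.006 fully in; same spring. Not to be pushed in.
- start_top (a point): Centre of the top of the green on-button, of the same shape as the blue one and 60 mm from it.
- screwdriver_0: Loose screwdriver with a yellow handle, 28x210x26 mm, lying on the bench in front of the unit, along its own y. Origin: centre of its underside. Leave it.
- bearing_0: Loose ball bearing, 62 mm across, 16 mm high, on the bench at the button end of the unit. Origin: centre of its underside. Leave it.
- tape_measure: Loose yellow and black tape measure, 34x79x64 mm high, on the bench at the stop end of the unit. Origin: centre of its underside. Leave it.
- nut_m16: Loose steel hexagon nut, 27 mm across, 13 mm high, lying on the unit's panel between stop and buttons near its back edge. Origin: centre of its underside. Leave it.
Not all that is in view belongs to the job. Leave any orange or purple look-alike of the tape_measure alone. What is shaped like the bearing_0 but pink is not meant.

How it is judged:
By the outcome, as a careful person would: the job done as asked, in the order asked, and still so for the second after the job is handed in, with the robot touching nothing.
It also fails if it takes over 48 s, if anything falls off the work surface, if the arm or the gripper's body presses on something with over 40 N, if the wrist force passes 120 N, or if a joint passes its speed limit or range.

## Robot

A 7-joint arm with a two-finger parallel gripper is mounted at the origin on a cart in front of the work surface, level with it; the furniture and walls round the work are solid. World frame = base frame: x ahead of the robot, y to its left, z up, the work surface at z = 0. Lengths are in mm, angles in rad, forces in N, time in s.
With the tool pointing down it reaches from about 400 to 875 mm from the base axis. Payload 4.4 kg.
Tool frame: the origin (TCP) lies at the very end of the fingers, on their centre line; the grasp point (between the pads) lies 19 mm behind it (ctrl.grip_depth is the distance from the TCP to the grasp point, in mm); z points along the fingers, x is the direction in which the jaws open and shut, and the axes are right-handed (so a half turn about z gives the same grasp; the last joint's range is limited). The gripper opens to 85 mm and grips with 20 to 120 N. Pads are 22 mm wide; open, the fingers measure 114 mm over their backs; the gripper's body (76 mm by 85 mm) begins 54 mm behind the grasp point. The pads swing forward as they close: fully open they stand 13 mm farther back than shut.
Start: joints at [-1.243, 0.628, 0.038, 1.517, -0.027, 0.996, -0.02], TCP at [249.383, 600.271, 231.313] pointing down, gripper open.
Joint ranges: [-3.06, 3.06], [-0.37, 2.12], [-1.25, 1.32], [0.18, 2.47], [-1.1, 4.24], [0.23, 1.98], [-2.94, 2.94]. Speed limits (rad/s): [2.57, 2.57, 3.14, 3.14, 3.14, 3.14, 3.14].

## Interface

Orientations are given as [roll, pitch, yaw] about the fixed x, y, z axes, in that order (R = Rz(yaw) Ry(pitch) Rx(roll)).
In Python, from cell import ctrl gives the robot as it stands.
- The arm moves only by the shell command python3 -m creep 'ROWS'. ROWS is JSON, a list of rows, each an object with "hand": the opening, from 0 (shut) to 1 (fully open); "travel": the shift along the tool's x, y, z in cm, a list of three; "angular": the turn, a rotation vector about the tool's x, y, z in degrees, a list of three. In form: [{"hand": hand, "travel": [tx, ty, tz], "angular": [rx, ry, rz]}, ...]. A call has 1 to 20 rows; each row is the pose to reach, as a shift and turn from the pose measured when the call began, along the tool's axes at that moment; what a row does not reach only later rows make up. A row lasts 1/10 s, in which the tool goes at most 50 mm and 8.59 degrees, less where a joint would pass 70% of its speed; a pose out of reach is approached as far as the arm can. A call with a gripper value outside its range is refused whole. The fingers move at their own pace and stop on an object; the grip force is fixed at half the most. Time passes only in rows, so rows that repeat a pose let the fingers close. It gives the time, the measured TCP pose, the force and the opening at its end, in the units of the state.
- ctrl.read_state(): the state, without advancing time (a new reading comes with each control period).
- ctrl.get_image(name): name is "scene" or "top" or "wrist"; returns a dict with "frame" (384x512x3 uint8, red, green, blue), "fx", "fy", "cx", "cy" (pixels), "origin" and "orientation" of the camera in the world. Camera axes: x right, y down, z forward; pixel columns grow to the right and rows downward; lengths in mm; the calibration is good to about 2 mm. The wrist camera is an equidistant fisheye: a pixel r from the principal point sees the ray r / f radians off the axis. A picture is of the moment at which its call begins. There is no depth.
- ctrl.finish_job(): hands the job in, once; it reports no verdict.
Trained networks look in the newest picture that a camera, given by its name, has taken for a name from the list of things; names that differ only in an ending like _2 or _b are one class to them, and where a whole thing is asked for, a point or a joint stands for the part that bears it (a point fixed in the world has none). Each returns a list of dicts, best first, with "confidence" (0 to 1); they miss things now and then, are a little off and sometimes report something else, mostly with a low value. They report only what shows in the picture. A call takes as long as a camera call. They do not tell look-alikes from the thing itself.
- ctrl.regions_of(camera, thing): "region" (384x512 bool, what is visible of it).
- ctrl.spot_point(camera, thing): "at" ([x, y, z] in mm, in world coordinates, good to about 4 mm: a listed point, or the origin of a listed thing).
The state is a dict: "clock": time; "qpos": joint angles; "qd": joint speeds; "tau": joint torques, N m; "eef_pos": TCP position; "tool_rot": TCP orientation; "force": force on the tool from outside, world axes, zero at the start; "torque": the same for the moment, N m; "width": finger opening in mm.
Only numpy, scipy, OpenCV 4.12 (cv2) and the standard library are available. Lean on these libraries where they do the work, as an engineer would, in place of code of your own. Each camera call takes 0.05 s, during which the arm holds its last target. There are 200 camera calls.

## Working session

There is one attempt and no reset: what is moved stays moved. The work goes in short steps, Python scripts to look and compute and a shell command to move; the robot and the scene stay as the last step left them, time stands still between calls to the robot, and variables do not carry over. Pictures are saved under pics/ and viewed, about 8 in all and at most 12, crops included, and the job is handed in when it is done.

```bash
mkdir -p pics; cat > h.py <<'E'
import numpy as np,cv2
from cell import ctrl
from scipy.spatial.transform import Rotation as R
def save(cam,fn,crop=None,scale=1):
    im=ctrl.get_image(cam); f=im['frame'][:,:,::-1]
    if crop: f=f[crop[1]:crop[3],crop[0]:crop[2]]
    cv2.imwrite('pics/'+fn,cv2.resize(np.ascontiguousarray(f),None,fx=scale,fy=scale,interpolation=cv2.INTER_CUBIC)); return im
def pix(im,p):
    o=np.array(im['orientation']); M=R.from_euler('xyz',o).as_matrix() if o.shape==(3,) else o
    c=M.T@(np.array(p)-im['origin']); return im['cx']+im['fx']*c[0]/c[2], im['cy']+im['fy']*c[1]/c[2]
def back(im,u,v,z):
    o=np.array(im['orientation']); M=R.from_euler('xyz',o).as_matrix() if o.shape==(3,) else o
    d=M@np.array([(u-im['cx'])/im['fx'],(v-im['cy'])/im['fy'],1]); q=np.array(im['origin'])
    return q+d*(z-q[2])/d[2]
def rel(p):  # world point -> cm in tool axes now
    s=ctrl.read_state(); M=R.from_euler('xyz',s['tool_rot']).as_matrix() if np.shape(s['tool_rot'])==(3,) else np.array(s['tool_rot'])
    return M.T@(np.array(p)-s['eef_pos'])/10
E
python3 - <<'E'
from h import *
s=ctrl.read_state(); print(s)
a=save('scene','s0.png'); b=save('top','t0.png')
print({k:v for k,v in b.items() if k!='frame'})
for cam,im in (('scene',a),('top',b)):
  for t in ['power_unit','stop_head','stop_top','reset_top','start_top','nut_m16','tape_measure','bearing_0','screwdriver_0']:
    print(cam,t,[(np.round(d['at'],0),np.round(pix(im,d['at'])),round(d['confidence'],2)) for d in ctrl.spot_point(cam,t)][:3])
im=np.hstack([cv2.imread('pics/s0.png'),cv2.imread('pics/t0.png')]); 
E
```

```text
{'clock': 0.0, 'qpos': array([-1.24281524,  0.62936508,  0.03845784,  1.51837215, -0.02700413,
        0.99633452, -0.01999577]), 'qd': array([ 3.05499488e-05,  1.18603946e-03,  5.95637454e-05,  8.34029607e-04,
       -1.26605159e-03, -2.60132538e-03,  2.13491032e-03]), 'tau': array([ 5.56720825e-04, -5.63393605e+01,  1.22668114e+00, -1.93439251e+01,
        1.11319392e-02,  1.07911817e-02, -1.34609092e-06]), 'eef_pos': array([249.12870484, 599.6669803 , 230.37580094]), 'tool_rot': array([3.14155953e+00, 1.96032501e-03, 1.17700424e+00]), 'force': array([ 0.23510911, -0.11582629, -0.14908861]), 'torque': array([-0.00616325,  0.02605318, -0.03554511]), 'width': 85.38848659899546}
{'fx': 416.40990669205314, 'fy': 416.40990669205314, 'cx': 261.23978507834363, 'cy': 186.26024657669848, 'origin': array([ 447.00006072,   88.86733357, 1141.8430556 ]), 'orientation': array([-3.06800465, -0.02862174, -1.55267424])}
scene power_unit [(array([569.,   4.,   1.]), array([297., 238.]), 0.78)]
scene stop_head [(array([576.,  63., 101.]), array([289., 187.]), 0.71)]
scene stop_top [(array([572.,  61.
[... 716 characters left out ...]
]), 0.58)]
top stop_head [(array([573.,  59., 104.]), array([262., 167.]), 0.79)]
top stop_top []
top reset_top [(array([529., -56.,  93.]), array([307., 186.]), 0.6)]
top start_top [(array([587., -62.,  93.]), array([309., 163.]), 0.63)]
top nut_m16 [(array([618., -18.,  77.]), array([292., 152.]), 0.45)]
top tape_measure [(array([446., 235.,  -2.]), array([196., 216.]), 0.93), (array([543., 209.,   3.]), array([206., 181.]), 0.8), (array([657., 254.,   1.]), array([191., 140.]), 0.55)]
top bearing_0 [(array([ 483., -184.,    2.]), array([349., 206.]), 0.75), (array([ 406., -107.,   -0.]), array([321., 233.]), 0.68)]
top screwdriver_0 [(array([436.,  59.,   1.]), array([260., 221.]), 0.97)]
```

```bash
python3 - <<'E'
import cv2,numpy as np
a=cv2.imread('pics/s0.png'); b=cv2.imread('pics/t0.png')
cv2.imwrite('pics/v1.png',a)
cv2.imwrite('pics/v2.png',cv2.resize(b[110:250,170:370],None,fx=4,fy=4,interpolation=cv2.INTER_CUBIC))
E
```

```text
(no output)
```

View pics/v1.png

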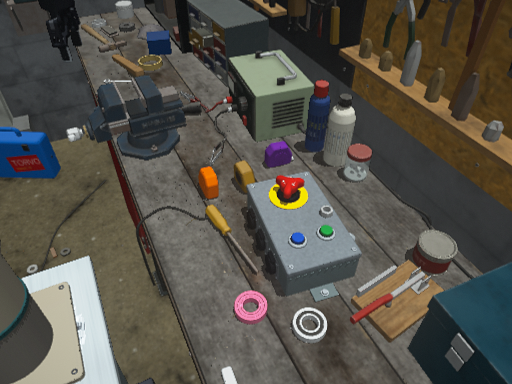

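View pics/v2.png

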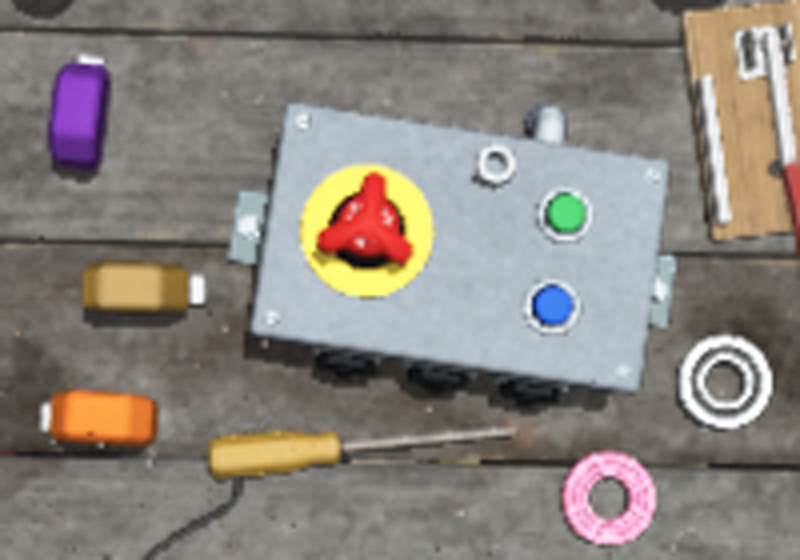

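The top view (pixels of the uncropped picture) shows the red stop at about (262,167), the blue button at (308,186), the green button at (311,163) and the nut at (294,151). The possible mix-ups are:
- **Green for blue:** I tell them apart by colour.
- **Tape measures:** orange at (196,214) and purple at (190,139) are look-alikes; the yellow/black one is at (204,181).
- **Bearings:** the pink ring is at (322,234), the steel one at (351,205).

The red stop itself is unique. Next I measure it.

```bash
cat >> h.py <<'E'
def blob(f,lo,hi,roi):
    h=cv2.cvtColor(np.ascontiguousarray(f),cv2.COLOR_RGB2HSV); m=cv2.inRange(h,lo,hi); k=np.zeros_like(m); x0,y0,x1,y1=roi; k[y0:y1,x0:x1]=m[y0:y1,x0:x1]
    return k
E
python3 - <<'E'
from h import *
for cam,roi in (('top',(230,140,345,200)),('scene',(240,160,350,260))):
  im=ctrl.get_image(cam); f=im['frame']; P={}
  for n,lo,hi,z in (('blue',(105,150,80),(125,255,255),94.5),('green',(60,120,60),(85,255,255),94.5),('yellow',(24,150,120),(34,255,255),82.5)):
    m=blob(f,lo,hi,roi)
    pts=cv2.findNonZero(m); c=cv2.convexHull(pts); M=cv2.moments(c); u,v=M['m10']/M['m00'],M['m01']/M['m00']
    P[n]=back(im,u,v,z); print(cam,n,len(pts),(round(u),round(v)),P[n].round(1))
  d=P['green']-P['blue']; yaw=np.arctan2(d[1],d[0]); print('len',np.hypot(*d[:2]),'yaw',np.degrees(yaw))
  mid=(P['green']+P['blue'])/2; y=np.array([-np.sin(yaw),np.cos(yaw)]); print('stop by buttons',mid[:2]+124*y)
  d2=P['yellow']-mid; print('dist',np.hypot(*d2[:2]),'yaw2',np.degrees(np.arctan2(-d2[0],d2[1])))
  # head polar
  m=cv2.bitwise_or(blob(f,(0,150,70),(8,255,255),roi),blob(f,(172,150,70),(180,255,255),roi))
  if cam=='top':
    c=P['yellow']; w=np.array([back(im,p[0][0],p[0][1],115)[:2] for p in cv2.findNonZero(m)])-c[:2]
    r=np.hypot(*w.T); a=np.arctan2(w[:,1],w[:,0]); k=r>23
    print('n',k.sum(),'phase deg',np.degrees(np.angle(np.exp(3j*a[k]).sum())/3), np.histogram(np.degrees(a[k]),bins=24,range=(-180,180))[0])
E
```

```text
top blue 73 (308, 186) [527.9 -56.9  94.5]
top green 70 (311, 163) [587.  -65.2  94.5]
top yellow 69 (260, 167) [574.3  62.9  82.5]
len 59.71496015237889 yaw -7.961373764773545
stop by buttons [574.60483539  61.77757498]
dist 125.04668705559777 yaw2 -7.743572087967198
n 61 phase deg -6.7521881928719045 [ 0  0  4 14  7  1  0  0  0  0  7 10  1  0  0  0  0  0  3  8  6  0  0  0]
scene blue 106 (298, 238) [524.9 -60.8  94.5]
scene green 113 (326, 230) [583.9 -68.6  94.5]
scene yellow 408 (288, 196) [570.5  57.1  82.5]
len 59.48790729031365 yaw -7.482334171721996
stop by buttons [570.51401142  58.23039245]
dist 122.89999312675184 yaw2 -7.5505936713834645
```

```bash
python3 - <<'E'
from h import *
im=ctrl.get_image('scene')
print('vise base',back(im,150,148,0).round(),'vise top if z150',back(im,150,95,150).round())
print(rel([572.6,60.2,210]), rel([410,330,300]), 'yaw turn deg (tool z)',np.degrees(1.177-np.radians(22.3)))
E
```

```text
vise base [365. 465.   0.] vise top if z150 [397. 481. 150.]
[-37.47066914  50.57077003   2.12936576] [-18.79572815  25.20180711  -6.86898405] yaw turn deg (tool z) 45.1371324868979
```

```bash
python3 -m creep '[{"hand":0,"travel":[0,0,-6],"angular":[0,0,0]},{"hand":0,"travel":[-3,4,-7],"angular":[0,0,4]},{"hand":0,"travel":[-6,8,-7],"angular":[0,0,8]},{"hand":0,"travel":[-9,12,-7],"angular":[0,0,12]},{"hand":0,"travel":[-12,16,-7],"angular":[0,0,16]},{"hand":0,"travel":[-15,20,-7],"angular":[0,0,20]},{"hand":0,"travel":[-18,24,-7],"angular":[0,0,24]},{"hand":0,"travel":[-21,28,-7],"angular":[0,0,28]},{"hand":0,"travel":[-24,32,-7],"angular":[0,0,32]},{"hand":0,"travel":[-27,36.5,-6],"angular":[0,0,36]},{"hand":0,"travel":[-30,40.5,-4],"angular":[0,0,40]},{"hand":0,"travel":[-33,44.5,-2],"angular":[0,0,45]},{"hand":0,"travel":[-36,48.5,0],"angular":[0,0,45]},{"hand":0,"travel":[-37.5,50.6,2.1],"angular":[0,0,45]},{"hand":0,"travel":[-37.5,50.6,2.1],"angular":[0,0,45]},{"hand":0,"travel":[-37.5,50.6,2.1],"angular":[0,0,45]},{"hand":0,"travel":[-37.5,50.6,2.1],"angular":[0,0,45]}]'
python3 - <<'E'
from h import *
im=save('wrist','w1.png',scale=1.5); print({k:v for k,v in im.items() if k!='frame'})
for t in ['stop_head','stop_top','reset_top','start_top','stop_push_flanks']: print(t,[(d['at'].round(1) if hasattr(d['at'],'round') else d['at'],round(d['confidence'],2)) for d in ctrl.spot_point('wrist',t)][:2])
print(ctrl.read_state())
E
```

```text
clock: 2.85
eef_pos: [572.6, 61.4, 210.7]
tool_rot: [-3.14, -0.001, 0.393]
force: [-1.0, -0.0, 0.2]
width: -0.1
{'fx': 297.3186396354542, 'fy': 297.3186396354542, 'cx': 258.9705913697021, 'cy': 188.89018082513567, 'origin': array([542.84880982, 135.92751273, 352.77407667]), 'orientation': array([ 2.82243124e+00, -6.13472965e-04,  3.93653674e-01])}
stop_head [([572.8, 64.1, 104.0], 0.57)]
stop_top [([570.6, 61.6, 123.4], 0.62)]
reset_top [([526.5, -54.9, 91.9], 0.92)]
start_top []
stop_push_flanks []
{'clock': 3.15, 'qpos': array([-0.34707553,  0.5607005 ,  0.29818862,  1.7592185 , -0.20978625,
        0.85184391,  0.44006817]), 'qd': array([ 0.00574975,  0.00389595,  0.00376647, -0.00064084, -0.00035339,
       -0.00115009,  0.00021069]), 'tau': array([-4.39264567e-02, -4.92281842e+01,  4.11686584e+00, -1.70174199e+01,
        3.90342830e-03, -1.05785959e-03, -1.47263818e-03]), 'eef_pos': array([572.74211215,  60.9423981 , 210.90440313]), 'tool_rot': array([-3.14141076e+00, -1.04300075e-03,  3.93332325e-01]), 'force': array([ 0.71738001, -1.4242268 ,  0.18308143]), 'torque': array([-0.01467542, -0.02728118, -0.01092916]), 'width': -0.18391054565732418}
```

View pics/w1.png

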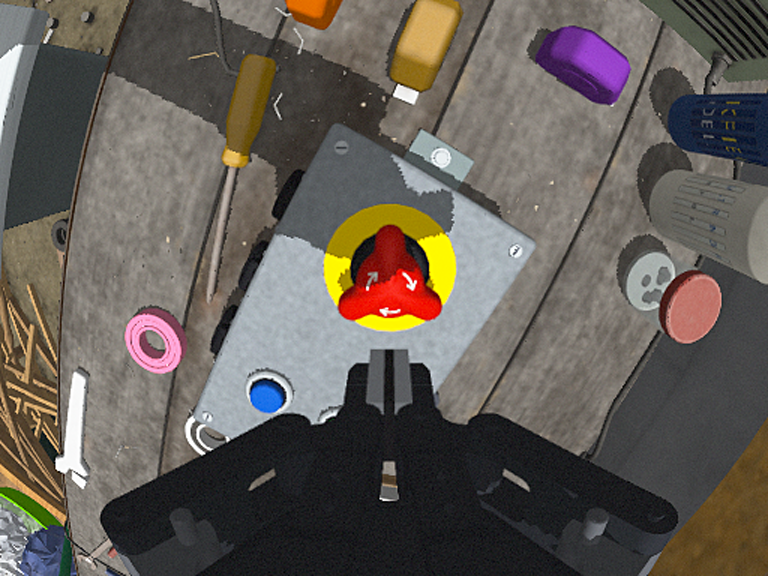

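The wrist view shows the stop at (390,270), with one lobe pointing up in the image and the other two at lower left and right. Blue is at (268,395), and the finger tips end at (390,350). Next I fit the disc and the blue cap in this view.

```bash
cat >> h.py <<'E'
def backf(im,u,v,z):
    M=R.from_euler('xyz',im['orientation']).as_matrix(); x,y=(u-im['cx'])/im['fx'],(v-im['cy'])/im['fy']; t=np.hypot(x,y)
    d=M@np.array([x/t*np.sin(t),y/t*np.sin(t),np.cos(t)]); q=np.array(im['origin']); return q+d*(z-q[2])/d[2]
def wristfit():
    im=ctrl.get_image('wrist'); f=im['frame']; P={}
    for n,lo,hi,z,roi in (('yellow',(24,150,60),(34,255,255),82.5,(200,125,310,230)),('blue',(105,150,80),(125,255,255),94.5,(150,230,220,290))):
        m=blob(f,lo,hi,roi); 
        if cv2.countNonZero(m)<30: continue
        w=np.array([backf(im,p[0][0],p[0][1],z)[:2] for p in cv2.findNonZero(m)],np.float32)
        (c,r)=cv2.minEnclosingCircle(w); h=cv2.convexHull(w); mm=cv2.moments(h); P[n]=np.array(c); print(n,np.round(c,1),round(r,1),round(mm['m10']/mm['m00'],1),round(mm['m01']/mm['m00'],1))
    return im,P
E
python3 - <<'E'
from h import *
im,P=wristfit(); f=im['frame']
m=cv2.bitwise_or(blob(f,(0,150,70),(8,255,255),(200,125,310,230)),blob(f,(172,150,70),(180,255,255),(200,125,310,230)))
w=np.array([backf(im,p[0][0],p[0][1],112)[:2] for p in cv2.findNonZero(m)])-P['yellow']; 
r=np.hypot(*w.T); a=np.arctan2(w[:,1],w[:,0]); k=r>24
print(k.sum(),np.degrees(np.angle(np.exp(3j*a[k]).sum())/3))
E
```

```text
yellow [573.9  62.2] 42.1 574.0 62.4
blue [528.1 -53.1] 13.6 528.4 -53.3
582 -7.715175466379891
```

```bash
python3 -m creep '[{"hand":0,"travel":[0.1,-0.1,3],"angular":[0,0,0]},{"hand":0,"travel":[0.1,-0.1,6],"angular":[0,0,0]},{"hand":0,"travel":[0.1,-0.1,7.5],"angular":[0,0,0]},{"hand":0,"travel":[0.1,-0.1,8.2],"angular":[0,0,0]},{"hand":0,"travel":[0.1,-0.1,8.4],"angular":[0,0,0]},{"hand":0,"travel":[0.1,-0.1,8.6],"angular":[0,0,0]},{"hand":0,"travel":[0.1,-0.1,8.8],"angular":[0,0,0]},{"hand":0,"travel":[0.1,-0.1,9.0],"angular":[0,0,0]},{"hand":0,"travel":[0.1,-0.1,9.0],"angular":[0,0,0]}]'
```

```text
clock: 4.1
eef_pos: [574.2, 62.1, 121.8]
tool_rot: [3.141, -0.003, 0.393]
force: [-1.1, 0.2, 4.4]
width: -0.1
```

```bash
python3 -m creep '[{"hand":0,"travel":[0,0,0.1],"angular":[0,0,0]},{"hand":0,"travel":[0,0,0.2],"angular":[0,0,0]},{"hand":0,"travel":[0,0,0.3],"angular":[0,0,0]},{"hand":0,"travel":[0,0,0.4],"angular":[0,0,0]},{"hand":0,"travel":[0,0,0.4],"angular":[0,0,0]}]'
```

```text
clock: 4.6
eef_pos: [574.3, 62.0, 118.7]
tool_rot: [3.141, -0.004, 0.393]
force: [-1.7, 0.3, 5.9]
width: -0.1
```

```bash
python3 -m creep '[{"hand":0,"travel":[0,0,0.1],"angular":[0,0,0]},{"hand":0,"travel":[0,0,0.2],"angular":[0,0,0]},{"hand":0,"travel":[0,0,0.3],"angular":[0,0,0]},{"hand":0,"travel":[0,0,0.3],"angular":[0,0,0]}]'; python3 -m creep '[{"hand":0,"travel":[0,0,0.1],"angular":[0,0,0]},{"hand":0,"travel":[0,0,0.15],"angular":[0,0,0]},{"hand":0,"travel":[0,0,0.15],"angular":[0,0,0]}]'
```

```text
clock: 5.0
eef_pos: [574.4, 62.1, 116.7]
tool_rot: [3.142, -0.004, 0.393]
force: [-2.4, 0.1, 6.7]
width: 0.1
clock: 5.3
eef_pos: [574.4, 62.1, 116.6]
tool_rot: [-3.141, -0.005, 0.393]
force: [-2.4, -0.5, 10.1]
width: 0.3
```

```bash
python3 -m creep '[{"hand":0,"travel":[0,0,0.2],"angular":[0,0,0]},{"hand":0,"travel":[0,0,0.3],"angular":[0,0,0]},{"hand":0,"travel":[0,0,0.3],"angular":[0,0,0]}]'; python3 -m creep '[{"hand":0,"travel":[0,0,-0.5],"angular":[0,0,0]},{"hand":0,"travel":[0,0,-2],"angular":[0,0,0]},{"hand":0,"travel":[0,0,-3],"angular":[0,0,0]},{"hand":0,"travel":[0,0,-3],"angular":[0,0,0]}]'
python3 - <<'E'
from h import *
im=ctrl.get_image('wrist'); cv2.imwrite('pics/w2.png',cv2.resize(im['frame'][110:260,170:350,::-1],None,fx=4,fy=4,interpolation=cv2.INTER_CUBIC))
a=ctrl.spot_point('scene','stop_top') if save('scene','s2.png') else 0; print(a)
print(ctrl.read_state()['eef_pos'])
c=np.array([573.7,62.0]); b=np.radians(112.3); l=np.array([np.cos(b),np.sin(b)]); n=np.array([-np.sin(b),np.cos(b)])
p=c+32.5*l+31*n; print('start xy',p)
E
```

```text
clock: 5.6
eef_pos: [574.7, 62.1, 116.3]
tool_rot: [-3.141, -0.007, 0.392]
force: [-5.1, -0.8, 20.2]
width: 0.3
clock: 6.0
eef_pos: [575.7, 62.0, 147.8]
tool_rot: [3.141, -0.01, 0.392]
force: [0.7, 0.4, -0.4]
width: 0.3
[{'at': [572.7, 61.9, 121.8], 'confidence': 0.92}]
[574.19738908  62.08092544 145.85150778]
start xy [532.68617355  80.3061749 ]
```

View pics/w2.png

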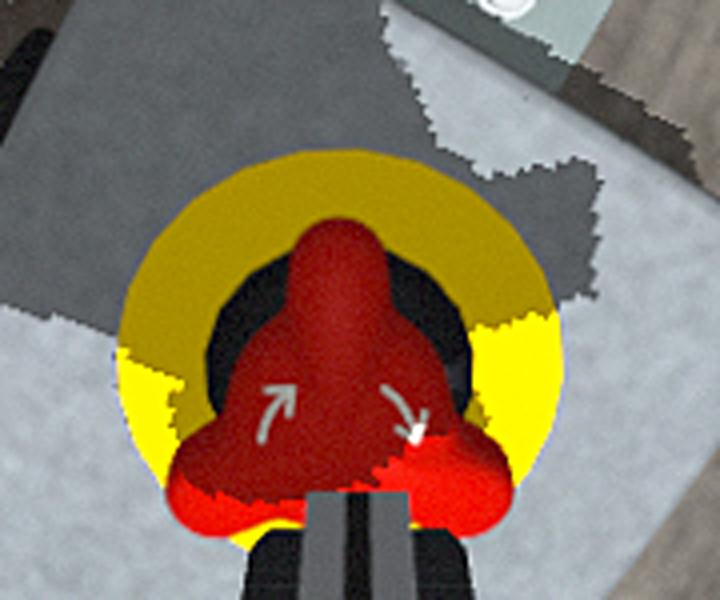

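The crop shows the head still down after release (lobe at (340,270), arrows clockwise). The latch needs the network's height, 121.8 against 125 out and 118 in, so this reading is not conclusive. I go to the left of the top lobe, its counter-clockwise flank.

```bash
python3 -m creep '[{"hand":0,"travel":[-1.5,-1.7,0],"angular":[0,0,0]},{"hand":0,"travel":[-3.1,-3.4,0],"angular":[0,0,0]},{"hand":0,"travel":[-3.1,-3.4,1.5],"angular":[0,0,0]},{"hand":0,"travel":[-3.1,-3.4,3],"angular":[0,0,0]},{"hand":0,"travel":[-3.1,-3.4,4.2],"angular":[0,0,0]},{"hand":0,"travel":[-3.1,-3.4,4.7],"angular":[0,0,0]},{"hand":0,"travel":[-3.1,-3.4,4.7],"angular":[0,0,0]},{"hand":0,"travel":[-3.1,-3.4,4.7],"angular":[0,0,0]}]'
python3 - <<'E'
from h import *
im=ctrl.get_image('wrist'); cv2.imwrite('pics/w3.png',cv2.resize(im['frame'][130:290,170:370,::-1],None,fx=4,fy=4,interpolation=cv2.INTER_CUBIC))
print(rel([573.7,62.0,99]))
save('scene','s3.png',(250,150,350,250),6)
E
```

```text
clock: 6.95
eef_pos: [533.0, 81.6, 98.8]
tool_rot: [-3.141, -0.006, 0.392]
force: [0.3, 0.3, 0.7]
width: 0.0
[2.98661139 3.36291346 0.02317193]
```

View pics/w3.png

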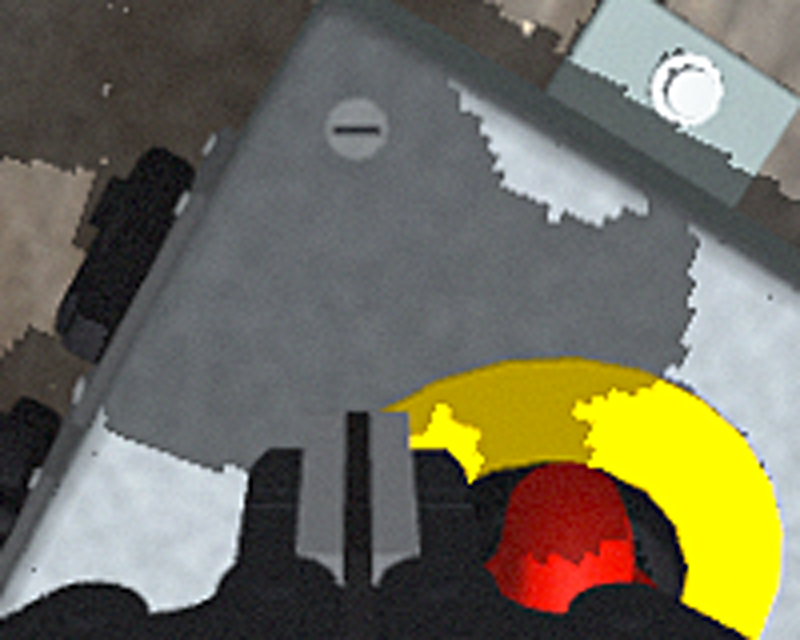

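View pics/s3.png

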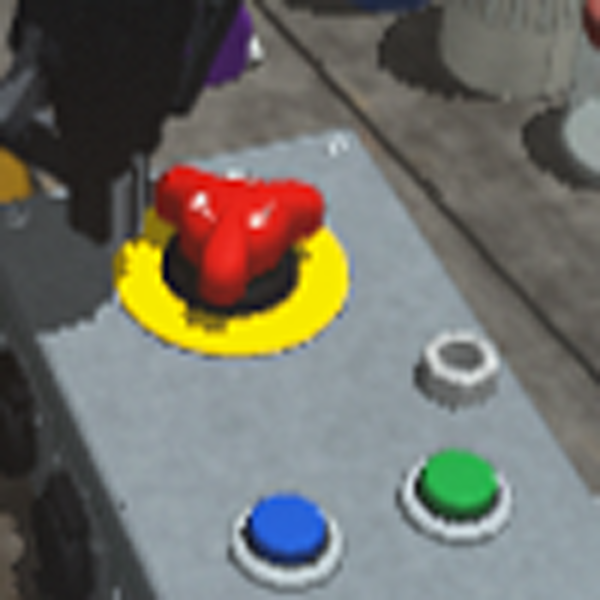

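```bash
python3 - <<'E'
from h import *
for n in ('s0','s2'):
    f=cv2.imread(f'pics/{n}.png')[:,:,::-1]; roi=(270,160,310,215)
    p=cv2.findNonZero(cv2.bitwise_or(blob(f,(0,150,70),(8,255,255),roi),blob(f,(172,150,70),(180,255,255),roi)))[:,0]; print(n,len(p),p.mean(0),p.min(0),p.max(0))
for a in range(0,49,4):
    t=np.radians(a); x,y=-2.3,-3.36; print(a,np.round([x*np.cos(t)-y*np.sin(t)+2.99,x*np.sin(t)+y*np.cos(t)+3.36],2))
E
```

```text
s0 376 [288.78723404 184.84308511] [276 175] [303 198]
s2 373 [288.72117962 187.33243968] [276 178] [303 200]
0 [0.69 0.  ]
4 [ 0.93 -0.15]
8 [ 1.18 -0.29]
12 [ 1.44 -0.4 ]
16 [ 1.71 -0.5 ]
20 [ 1.98 -0.58]
24 [ 2.26 -0.65]
28 [ 2.54 -0.69]
32 [ 2.82 -0.71]
36 [ 3.1  -0.71]
40 [ 3.39 -0.69]
44 [ 3.67 -0.65]
48 [ 3.95 -0.6 ]
```

```bash
python3 -m creep '[{"hand":0,"travel":[0.3,0,0],"angular":[0,0,0]},{"hand":0,"travel":[0.5,0,0],"angular":[0,0,0]},{"hand":0,"travel":[0.69,0,0],"angular":[0,0,0]},{"hand":0,"travel":[0.69,0,0],"angular":[0,0,0]}]'
```

```text
clock: 7.45
eef_pos: [540.1, 84.6, 99.3]
tool_rot: [-3.141, -0.008, 0.393]
force: [-0.2, -0.2, 0.0]
width: 0.0
```

Between the two scene pictures the red head sank 2.5 px and kept its outline, and the arm was clear, so it is latched. Next, the arc.

```bash
python3 -m creep '[{"hand":0,"travel":[0.24,-0.15,0],"angular":[0,0,4]},{"hand":0,"travel":[0.49,-0.29,0],"angular":[0,0,8]},{"hand":0,"travel":[0.75,-0.4,0],"angular":[0,0,12]},{"hand":0,"travel":[0.75,-0.4,0],"angular":[0,0,12]}]'
python3 - <<'E'
from h import *
print(ctrl.read_state()['force'],ctrl.read_state()['torque'],rel([573.7,62,99]))
E
```

```text
clock: 7.85
eef_pos: [545.0, 90.8, 99.3]
tool_rot: [-3.14, -0.006, 0.183]
force: [-1.2, -1.0, 0.2]
width: -0.0
[-1.16129421 -1.03980989  0.2061216 ] [-0.28194502  0.22191197 -0.0508915 ] [2.29620973 3.35290705 0.03477536]
```

```bash
python3 -m creep '[{"hand":0,"travel":[0.24,-0.15,0],"angular":[0,0,4]},{"hand":0,"travel":[0.49,-0.29,0],"angular":[0,0,8]},{"hand":0,"travel":[0.75,-0.4,0],"angular":[0,0,12]},{"hand":0,"travel":[1.02,-0.5,0],"angular":[0,0,16]},{"hand":0,"travel":[1.29,-0.58,0],"angular":[0,0,20]},{"hand":0,"travel":[1.29,-0.58,0],"angular":[0,0,20]}]'
python3 - <<'E'
from h import *
print(ctrl.read_state()['force'],ctrl.read_state()['torque'],rel([573.7,62,99]))
save('scene','s4.png',(250,150,350,250),6)
E
```

```text
clock: 8.45
eef_pos: [555.9, 99.0, 99.1]
tool_rot: [-3.139, -0.004, -0.164]
force: [-2.2, -0.3, 2.3]
width: 0.0
[-2.18671882 -0.27120133  2.28360852] [-0.09121057  0.40450268  0.0187782 ] [2.36204119 3.3605156  0.00756623]
```

View pics/s4.png

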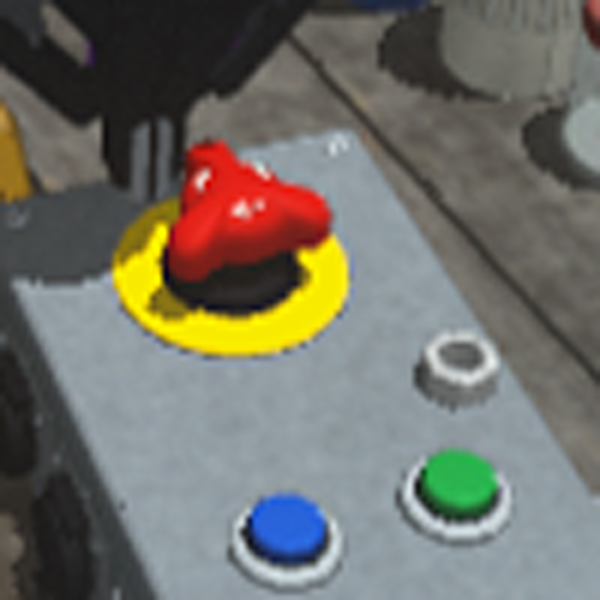

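Head turned roughly 25–30° and it looks risen (lobe tip now at (210,150) in the crop, more black neck visible). I go a little farther to be sure before backing off.

```bash
python3 -m creep '[{"hand":0,"travel":[0.24,-0.15,0],"angular":[0,0,4]},{"hand":0,"travel":[0.42,-0.25,0],"angular":[0,0,7]},{"hand":0,"travel":[0.42,-0.25,0],"angular":[0,0,7]}]'
python3 - <<'E'
from h import *
print(ctrl.read_state()['force'],rel([573.7,62,99]))
E
```

```text
clock: 8.8
eef_pos: [559.9, 100.8, 99.0]
tool_rot: [-3.138, -0.003, -0.283]
force: [-3.4, 0.5, 2.2]
width: 0.2
[-3.36535766  0.45342618  2.16145259] [ 2.41001897e+00  3.34417543e+00 -1.28388191e-03]
```

```bash
python3 -m creep '[{"hand":0,"travel":[-0.22,0.18,0],"angular":[0,0,-4]},{"hand":0,"travel":[-0.44,0.37,0],"angular":[0,0,-8]},{"hand":0,"travel":[-0.83,0.79,0],"angular":[0,0,-16]},{"hand":0,"travel":[-1.15,1.27,0],"angular":[0,0,-24]},{"hand":0,"travel":[-1.4,1.78,0],"angular":[0,0,-32]},{"hand":0,"travel":[-1.58,2.33,0],"angular":[0,0,-40]},{"hand":0,"travel":[-2.19,2.84,0],"angular":[0,0,-40]},{"hand":0,"travel":[-2.19,2.84,0],"angular":[0,0,-40]},{"hand":0,"travel":[-2.19,2.84,-2],"angular":[0,0,-40]},{"hand":0,"travel":[-2.19,2.84,-6],"angular":[0,0,-40]},{"hand":0,"travel":[-2.19,2.84,-10],"angular":[0,0,-40]},{"hand":0,"travel":[-2.19,2.84,-10],"angular":[0,0,-40]}]'
python3 - <<'E'
from h import *
im=save('scene','s5.png'); cv2.imwrite('pics/v5.png',cv2.resize(cv2.imread('pics/s5.png')[150:250,250:350],None,fx=6,fy=6,interpolation=cv2.INTER_CUBIC))
for n in ('s0','s2','s5'):
    f=cv2.imread(f'pics/{n}.png')[:,:,::-1]; roi=(270,160,310,215)
    p=cv2.findNonZero(cv2.bitwise_or(blob(f,(0,150,70),(8,255,255),roi),blob(f,(172,150,70),(180,255,255),roi)))[:,0]; print(n,len(p),p.mean(0),p.min(0),p.max(0))
print(ctrl.read_state()['force'],rel([527,-57.0,94.5]),np.degrees(ctrl.read_state()['tool_rot'][2]))
E
```

```text
clock: 10.0
eef_pos: [534.5, 80.1, 203.8]
tool_rot: [3.14, -0.015, 0.413]
force: [2.5, 0.0, 0.2]
width: 0.2
s0 376 [288.78723404 184.84308511] [276 175] [303 198]
s2 373 [288.72117962 187.33243968] [276 178] [303 200]
s5 375 [288.77333333 184.85066667] [276 175] [303 198]
[-0.37859719  0.03600178  0.26325297] [-6.1568303  12.32224566 10.62846186] 23.714682275565117
```

View pics/v5.png

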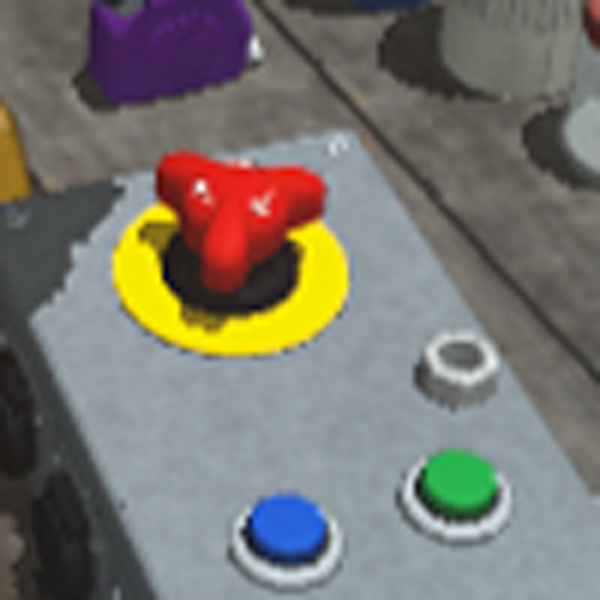

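The stop is fully out: the red blob matches the starting picture to 0.02 px, with the lobes back at their rest angle. Now the blue button, at crop (288,525).

```bash
python3 -m creep '[{"hand":0,"travel":[-2,4,0],"angular":[0,0,0]},{"hand":0,"travel":[-4,8,2],"angular":[0,0,0]},{"hand":0,"travel":[-6.1,12.3,4],"angular":[0,0,0]},{"hand":0,"travel":[-6.1,12.3,7],"angular":[0,0,0]},{"hand":0,"travel":[-6.1,12.3,8],"angular":[0,0,0]},{"hand":0,"travel":[-6.1,12.3,8],"angular":[0,0,0]},{"hand":0,"travel":[-6.1,12.3,8],"angular":[0,0,0]}]'
python3 - <<'E'
from h import *
im=save('scene','s6.png',(250,180,370,280),5)
print(rel([527.2,-56.7,94.5]))
E
```

```text
clock: 10.75
eef_pos: [527.5, -55.1, 120.9]
tool_rot: [-3.141, -0.011, 0.416]
force: [0.3, -0.1, -0.4]
width: -0.1
[-0.1595482   0.10765454  2.68824156]
```

View pics/s6.png

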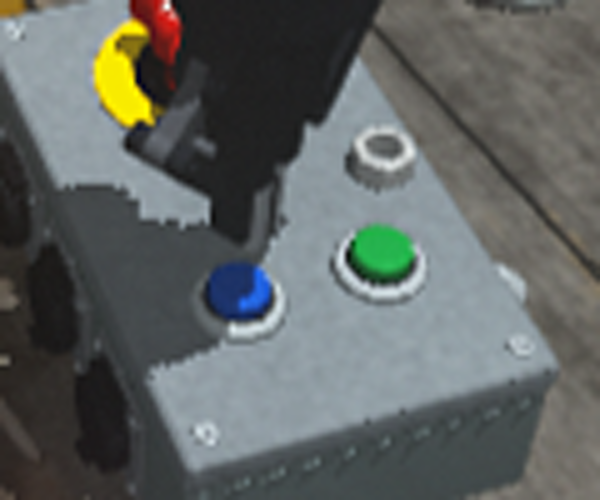

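Tip (245,245) is over the blue cap (240,290), and green at (382,250) is well clear. I press in small steps.

```bash
python3 -m creep '[{"hand":0,"travel":[-0.1,0.1,1],"angular":[0,0,0]},{"hand":0,"travel":[-0.1,0.1,2],"angular":[0,0,0]},{"hand":0,"travel":[-0.1,0.1,2.6],"angular":[0,0,0]},{"hand":0,"travel":[-0.1,0.1,2.9],"angular":[0,0,0]},{"hand":0,"travel":[-0.1,0.1,3.1],"angular":[0,0,0]},{"hand":0,"travel":[-0.1,0.1,3.2],"angular":[0,0,0]},{"hand":0,"travel":[-0.1,0.1,3.2],"angular":[0,0,0]}]'; python3 -m creep '[{"hand":0,"travel":[0,0,0.1],"angular":[0,0,0]},{"hand":0,"travel":[0,0,0.2],"angular":[0,0,0]},{"hand":0,"travel":[0,0,0.2],"angular":[0,0,0]}]'
```

```text
clock: 11.5
eef_pos: [527.5, -56.0, 89.4]
tool_rot: [-3.141, -0.011, 0.416]
force: [-1.3, 2.3, 4.0]
width: -0.0
clock: 11.8
eef_pos: [527.5, -55.9, 88.3]
tool_rot: [-3.141, -0.012, 0.416]
force: [-1.6, 2.4, 10.7]
width: 0.0
```

It bottomed out: 10.7 N at z 88.3, where 88.5 was expected. Release and retreat.

```bash
python3 -m creep '[{"hand":0,"travel":[0,0,0],"angular":[0,0,0]},{"hand":0,"travel":[0,0,-0.5],"angular":[0,0,0]},{"hand":0,"travel":[0,0,-2],"angular":[0,0,0]},{"hand":0,"travel":[0,0,-6],"angular":[0,0,0]},{"hand":0,"travel":[0,0,-10],"angular":[0,0,0]},{"hand":0,"travel":[0,0,-14],"angular":[0,0,0]},{"hand":0,"travel":[0,0,-18],"angular":[0,0,0]},{"hand":0,"travel":[0,0,-18],"angular":[0,0,0]},{"hand":0,"travel":[0,0,-18],"angular":[0,0,0]}]'
python3 - <<'E'
from h import *
save('scene','s7.png'); a=cv2.imread('pics/s0.png'); b=cv2.imread('pics/s7.png')
for n,lo,hi,roi in (('blue',(105,150,60),(125,255,255),(285,225,312,255)),('green',(60,120,60),(85,255,255),(312,215,345,245)),('red',(0,150,70),(8,255,255),(270,160,310,215))):
  for f in (a,b): p=cv2.findNonZero(blob(f[:,:,::-1],lo,hi,roi))[:,0]; print(n,len(p),p.mean(0),p.min(0),p.max(0))
for t in ['tape_measure','bearing_0','screwdriver_0','nut_m16']: print(t,[(np.round(d['at']),round(d['confidence'],2)) for d in ctrl.spot_point('scene',t)])
cv2.imwrite('pics/v7.png',cv2.resize(b[130:360,180:400],None,fx=2.5,fy=2.5))
print(ctrl.read_state()['force'])
E
```

```text
clock: 12.7
eef_pos: [526.1, -57.3, 269.0]
tool_rot: [3.141, -0.014, 0.416]
force: [0.2, 0.4, -0.7]
width: 0.2
blue 113 [297.36283186 237.84955752] [291 233] [303 243]
blue 113 [297.36283186 237.84955752] [291 233] [303 243]
green 113 [325.92035398 230.23893805] [320 225] [332 235]
green 114 [325.86842105 230.25438596] [320 225] [332 235]
red 370 [288.89459459 184.85135135] [276 175] [303 198]
red 370 [288.84594595 184.84594595] [276 175] [303 198]
tape_measure [(array([660., 255.,  -3.]), 0.96), (array([448., 238.,   3.]), 0.71), (array([538., 206.,   0.]), 0.61)]
bearing_0 [(array([ 483., -187.,    2.]), 0.86), (array([ 400., -105.,    4.]), 0.63)]
screwdriver_0 [(array([433.,  58.,   2.]), 0.84), (array([530., -58.,  93.]), 0.74)]
nut_m16 [(array([618., -21.,  77.]), 0.67), (array([531., -58.,  95.]), 0.39)]
[ 0.95248216  0.08225409 -0.94541699]
```

View pics/v7.png

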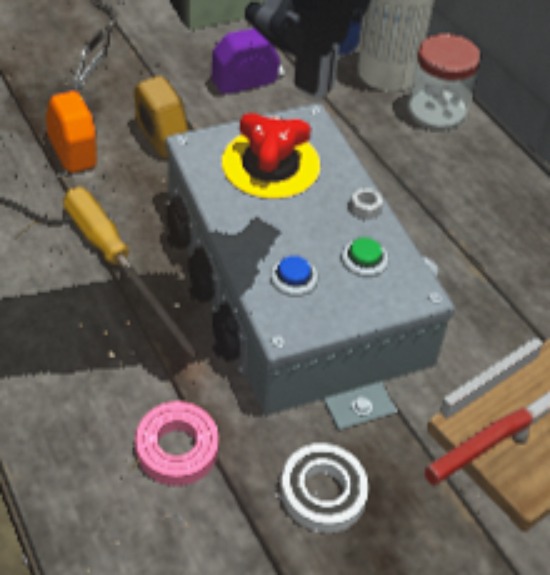

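Blue (295,270), green (366,252) and red (272,140) in this crop all match the starting picture, the loose things are where they were, and the arm is clear. I hand the job in.

```bash
python3 -c "
from cell import ctrl; print(ctrl.finish_job())"
```

```text
the job is handed in; nothing more can be done
None
```

The emergency-stop check is done and handed in at about 13 s of the 48 s allowed; no verdict was reported.

- **Stop pressed:** I pushed it to its end stop. The last push reached 20 N, above the 10–15 N suggested but below the 40 N limit. With the finger off, it stayed down: the head sat 2.5 px lower in the scene camera. The network put its top at 121.8 mm, between the 118 mm expected latched and 125 mm out, so I went by the pixel shift.
- **Stop released:** I swept the shut fingertips along an arc against one lobe's push flank, with no pinching, at up to about 4 N. The head unlatched, rose and turned back. In the pictures it matches its starting state to within 0.1 px. I have no direct reading of how far it turned.
- **Reset pressed:** I pressed the blue button to its stop (10.7 N at z 88.3 mm, where 88.5 mm was expected). It came back to the same image position as at the start.
- **Left alone:** The green button looks unchanged. The loose things are within about 4 mm of their first sighting, which is the network's own accuracy.

The top and scene cameras disagreed by about 4 mm on positions. The wrist camera agreed with the top camera for the stop. For the blue button I worked out the position from the stop and the unit's known layout.

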